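# Set the driver's torque dial, then hold a bracket against the sprung stop for fastening

### The arm

A 6-joint arm with a two-finger parallel gripper is mounted at the origin on a cart in front of the work surface, level with it; the furniture and walls round the work are solid. World frame = base frame: x ahead of the robot, y to its left, z up, the work surface at z = 0. Lengths are in m, angles in rad, forces in N, time in s.
With the tool pointing down it reaches from about 0.35 to 0.975 m from the base axis. Payload 4.9 kg.
Tool frame: the origin (TCP) lies midway between the tips of the shut fingers; the grasp point (between the pads) lies 19 mm behind it; z points along the fingers, y is the line along which they close (so a half turn about z gives the same grasp; the last joint's range is limited). The gripper opens to 85 mm and grips with 20 to 120 N. Pads are 22 mm wide; open, the fingers measure 114 mm over their backs; the gripper's body (76 mm by 85 mm) begins 54 mm behind the grasp point. The pads swing forward as they close: fully open they stand 13 mm farther back than shut.
Start: joints at [-1.303, 0.053, 1.613, -0, 1.476, -0.119], TCP at [0.236, -0.579, 0.231] pointing down, gripper open.
Joint ranges: [-3.01, 3.01], [-1.01, 2.22], [0.06, 2.58], [-1.02, 4.17], [0.09, 2.62], [-3.14, 3.14]. Speed limits (rad/s): [2.57, 2.57, 3.14, 3.14, 3.14, 3.14].

### API

Orientations are given as a rotation vector (axis times angle).
In Python, from station import telemetry, optics, ctrl gives the robot as it stands.
- The arm moves only by the shell command python3 -m pendant 'ROWS' [FORCE]. ROWS is JSON, one flat list of numbers, 7 for each row, row after row: the turn, a rotation vector about the tool's x, y, z as a fraction of full scale, then the shift along the tool's x, y, z as a fraction of full scale, then the opening, from 0 (shut) to 1 (fully open). In form: [ax, ay, az, tx, ty, tz, fingers, ax, ay, az, tx, ty, tz, fingers, ...]. A call has 1 to 12 rows; each row is the pose to reach, as a shift and turn from the pose commanded when the call began, along the tool's axes at that moment; what a row does not reach only later rows make up. Full scale, the value 1, is 300 mm for a shift and 30 degrees for a turn. A row lasts 1/8 s, in which the tool goes at most 62.5 mm and 10.7 degrees, less where a joint would pass 70% of its speed; a pose out of reach is approached as far as the arm can. A call with a number of a shift or a turn outside -1 to 1 is refused whole. A call with a gripper value outside its range is refused whole. The fingers move at their own pace and stop on an object; FORCE is the grip in N (left out, the last holds). Time passes only in rows, so rows that repeat a pose let the fingers close. It gives the time, the measured TCP pose, the force, the opening and the grip force at its end, in the units of the state.
- telemetry.get_obs(): the state, without advancing time (a new reading comes with each control period).
- optics.get_image(name): name is "side" or "top"; returns a dict with "image" (400x640x3 uint8, red, green, blue), "depth" (400x640 float32, m along the optical axis (not along the pixel's ray), 0 where there is no reading), "fx", "fy", "cx", "cy" (pixels), "dist_coeffs" ([k1, k2, p1, p2, k3] as OpenCV has them; the pictures are not rectified), "rvec" (rotation vector, rad) and "tvec" (3), from world to camera coordinates, as OpenCV has them. Camera axes: x right, y down, z forward; pixel columns grow to the right and rows downward; lengths in m; the calibration is good to about 2 mm. A picture is of the moment at which its call begins.
- ctrl.finish_job(): hands the job in; it is judged then, once.
The state is a dict: "t": time; "q": joint angles; "dq": joint speeds; "effort": joint torques, N m; "tool_pos": TCP position; "tool_rot": TCP orientation; "contact_force": force on the tool from outside, world axes, zero at the start; "wrist_torque": the same for the moment, N m; "opening": finger opening in m; "grip_force": force on a finger pad.
Only numpy, scipy, OpenCV 4.12 (cv2) and the standard library are available. Lean on these libraries where they do the work, as an engineer would, in place of code of your own. Each camera call takes 0.05 s, during which the arm holds its last target. There are 200 camera calls.

### The job

A colleague is about to screw the aluminium bracket down. First turn the knob on the screwdriver controller until its white pointer line is in line with the raised tab of the ring round it; then stand the bracket flat on the fixture plate, centred and square, and push it straight against the sprung stop with a steady force of about 9 N, so that the stop's pointer rests between the two lines of its scale, never driving the stop to the end of its travel. Finish while still holding the bracket pressed there (do not let go), and leave the timer, the marker and the tape roll where they are.

Things in the scene. Friction and masses are not known exactly. Their poses are not given: they have to be found in the camera images.
- controller: grey screwdriver controller, a box 110 x 130 mm and 61.5 mm high, fixed to the bench; origin at the centre of its underside, z up; the knob's axis is vertical through this origin
- torque_knob (a joint): angle of the black knob on top of the controller, rad, growing counter-clockwise seen from above (stops at -2.2 and 2.2); at 0 its pointer points along the controller's x axis. It stays where it is left; turning it takes about 0.04 N m
- knob_grip (a point): point on the knob's vertical axis at the height to grip, 20 mm above the controller's top. The knob is a disc of radius 30 mm and 7 mm high with a bar grip on it, 50 mm long, 12 mm thick, its top 32 mm above the controller's top; the bar and the white pointer line run along this point's x axis, the pointer end at +x
- knob_pointer (a point): outer end of the knob's white pointer line, 30 mm from the knob's axis, on the knob's rim
- index_mark (a point): inner end of the raised dark steel tab (10 x 5 mm, 7 mm high) of the flat ring round the knob, 30 mm from the knob's axis; the ring is fixed to the controller and its setting differs from job to job. The knob is set when knob_pointer comes to this point; at the start it is 0.5 to 1.4 rad clockwise of it, so turn it counter-clockwise seen from above
- fixture: steel fixture fixed to the bench; origin at the underside of its plate, x towards the sprung stop, y to the left, z up. The plate's flat top is 12 mm above the origin and spans x -80 to 130 mm, y -60 to 60 mm; four screw heads (12 mm wide, 4.5 mm high) stand at x -70 and 120, y +-50 mm. The centre line is y = 0. A housing 66 mm wide and 30 mm high stands on the plate at x 101 to 123 mm
- pressure_stop (a joint): how far the sprung stop is pushed back along the fixture's x, m (0 = free, 0.024 = end of travel). Its push is 3 N plus 0.6 N per mm: 6 N at 0.005, 9 N at 0.010, 12 N at 0.015; the two scale lines, beside the stop on its +y side, are at 0.005 and 0.015
- stop_face (a point): centre of the stop's flat steel face, 54 mm wide and 26 mm high, square to the fixture's x, looking to -x; with the stop free it is at x = 60 mm, y = 0, 25.5 mm above the fixture's origin
- bracket_center (a point): centre of the loose aluminium bracket (0.2 kg, may vary), 24 mm above its underside. Foot 64 (x) x 50 (y) x 8 mm; on its middle stands an upright rib 44 mm long (x), 12 mm thick (y), reaching to 48 mm above the underside, to be gripped across y. The same when turned half round about z: either 50 mm wide end of the foot may meet the stop
- timer: bystander: white timer, 72 x 66 x 18 mm, origin at its underside
- marker: bystander: marker pen lying down, 160 mm long, 18 mm thick
- tape_roll: bystander: roll of tape lying flat, 96 mm wide, 25 mm high
Mind the look-alikes: they are no part of the job. Of the things that look like the part that bears bracket_center, take the one that is farthest to the robot's right at the start.

How it is judged:
On the way, in this order (a step that is already met when the one before it is completed fails the run):
1. the knob's pointer is in line with the ring's tab (horizontal distance between knob_pointer and index_mark below 0.006 m), for 0.3 s.
2. the bracket, flat and square on the plate, presses the stop within the band (value of joint pressure_stop between 0.004 and 0.016 m and contact force between bracket and pressure_stop between 4.5 and 15 N and y of bracket_center in the frame of fixture between -0.007 and 0.007 m and z of bracket_center in the frame of fixture between 0.033 and 0.0385 m and angle between bracket_center's own z axis and vertical below 0.06 rad and angle between the x axis of bracket_center and the x axis of fixture, either way round below 0.12 rad), for 0.3 s.
At the end, for the whole second after the job is handed in: Still held by the gripper, the bracket stands flat on the plate (height within 3 mm, tilt under 0.06 rad), within 7 mm of the centre line and 0.12 rad of square, and pushes the stop back steadily by 4 to 16 mm (contact force 4.5 to 15 N); the knob's pointer is within 6 mm of the tab (all of step 2 and horizontal distance between knob_pointer and index_mark below 0.006 m and velocity of joint pressure_stop between -0.005 and 0.005 m/s and contact force between the fingers and bracket above 2 N); the arm keeps its last pose, push and grip.
It fails at once if the stop is driven to the end of its travel (value of joint pressure_stop above 0.0225 m).
It fails at once if the timer, the marker or the tape roll is moved more than 30 mm (not (distance of each of timer, marker, tape_roll from where it was at the start of the episode below 0.03 m)).
It also fails if it takes over 61 s, if anything falls off the work surface, if the arm or the gripper's body presses on something with over 40 N, if the wrist force passes 120 N, or if a joint passes its speed limit or range.

## Working session

There is one attempt and no reset: what is moved stays moved. The work goes in short steps, Python scripts to look and compute and a shell command to move; the robot and the scene stay as the last step left them, time stands still between calls to the robot, and variables do not carry over. Pictures are saved under pics/ and viewed, at most 10 in all, crops included, and the job is handed in when it is done.

```bash
mkdir -p pics
cat > h.py <<'E'
import numpy as np, cv2
from station import telemetry, optics, ctrl
from scipy.spatial.transform import Rotation as R
def grab(n):
    return optics.get_image(n)
def save(d,f): cv2.imwrite('pics/'+f, d['image'][:,:,::-1])
def K(d): return np.array([[d['fx'],0,d['cx']],[0,d['fy'],d['cy']],[0,0,1.]])
def ray(d,uv):
    p=cv2.undistortPoints(np.array(uv,float).reshape(-1,1,2),K(d),np.array(d['dist_coeffs'],float)).reshape(-1,2)
    Rm=cv2.Rodrigues(np.array(d['rvec'],float))[0]
    return -Rm.T@np.array(d['tvec'],float).ravel(), np.c_[p,np.ones(len(p))]@Rm
def onplane(d,uv,z):
    c,r=ray(d,uv); return c+r*((z-c[2])/r[:,2])[:,None]
def bydepth(d):
    h,w=d['depth'].shape
    uv=np.stack(np.meshgrid(np.arange(w),np.arange(h)),-1).reshape(-1,2)
    c,r=ray(d,uv); return (c+r*d['depth'].reshape(-1,1)).reshape(h,w,3)
def proj(d,P): return cv2.projectPoints(np.array(P,float).reshape(-1,3),np.array(d['rvec'],float),np.array(d['tvec'],float),K(d),np.array(d['dist_coeffs'],float))[0].reshape(-1,2)
E
python3 - <<'E'
from h import *
import pickle
for n in('top','side'):
    d=grab(n); save(d,n+'0.png'); pickle.dump(d,open(n+'0.pkl','wb'))
    c,r=ray(d,[[320,200]]); print(n,c,r)
o=telemetry.get_obs(); print(o)
E
```

```text
top [ 0.4771819  -0.0646056   1.07284863] [[ 0.15666807  0.0209315  -0.98746625]]
side [0.09875667 0.33031704 1.31989101] [[ 0.36234259 -0.25473063 -0.89667866]]
{'t': 0.1, 'q': array([-1.30301009e+00,  5.32775787e-02,  1.61416521e+00, -9.41227931e-06,
        1.47601623e+00, -1.19000135e-01]), 'dq': array([-0.00137512, -0.00116267, -0.00216964,  0.00261509, -0.0005842 ,
       -0.00047579]), 'effort': array([-1.52610623e-04, -3.94904995e+01, -3.71363640e+01, -2.21184018e-04,
        3.92855087e-03,  2.20145847e-05]), 'tool_pos': array([ 0.23560433, -0.57827432,  0.2301891 ]), 'tool_rot': array([-3.08120019e+00, -6.03426270e-01,  2.32434983e-04]), 'contact_force': array([-0.0630872 ,  0.28239993,  0.26882715]), 'wrist_torque': array([ 0.01076023, -0.01528827,  0.02162239]), 'grip_force': 0.0, 'opening': 0.08534798797813521}
```

View pics/top0.png

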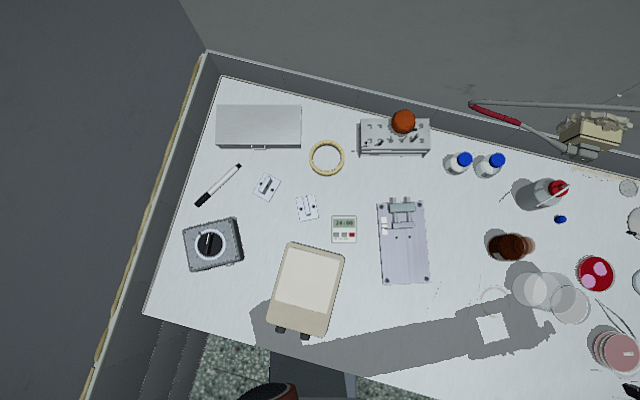

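View pics/side0.png

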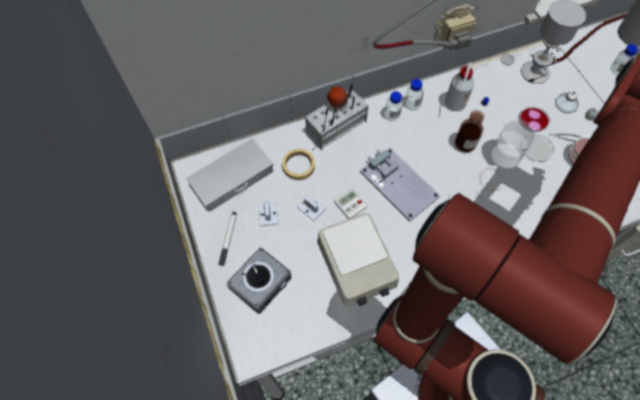

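The top view shows the controller at about (213,243), bracket candidates at (266,186) and (307,207), and the fixture at (403,242) with its stop at the top. The timer is at (344,229), the tape at (326,157) and the marker at (218,185). Next I'll get world positions and a zoomed crop.

Run:
```python
from h import *
import pickle
d=pickle.load(open('top0.pkl','rb')); P=bydepth(d)
for n,u,v in [('ctrl',213,243),('bA',266,186),('bB',307,207),('fix',403,260),('timer',344,229),('tape',313,165),('marker',218,185),('box',305,285),('tray',258,125),('penholder',395,135),('origindir',600,300)]:
    print(n,P[v,u].round(3))
im=d['image'][:,:,::-1]
a=cv2.resize(im[160:290,175:335],None,fx=5,fy=5,interpolation=cv2.INTER_CUBIC)[:600]
b=cv2.resize(im[185:295,365:440],None,fx=5,fy=5,interpolation=cv2.INTER_CUBIC)
cv2.imwrite('pics/a.png',cv2.resize(im[165:285,175:330],None,fx=5,fy=5,interpolation=cv2.INTER_CUBIC)); cv2.imwrite('pics/b.png',b)
```

```text
ctrl [0.529 0.219 0.07 ]
bA [0.678 0.098 0.036]
bB [ 0.621 -0.01   0.05 ]
fix [ 0.49  -0.255  0.014]
timer [ 0.569 -0.105  0.018]
tape [ 0.737 -0.023  0.023]
marker [0.684 0.228 0.017]
box [ 0.43  -0.01   0.095]
tray [0.839 0.121 0.049]
penholder [ 0.798 -0.231  0.088]
origindir [ 0.394 -0.746  0.002]
```

View pics/a.png

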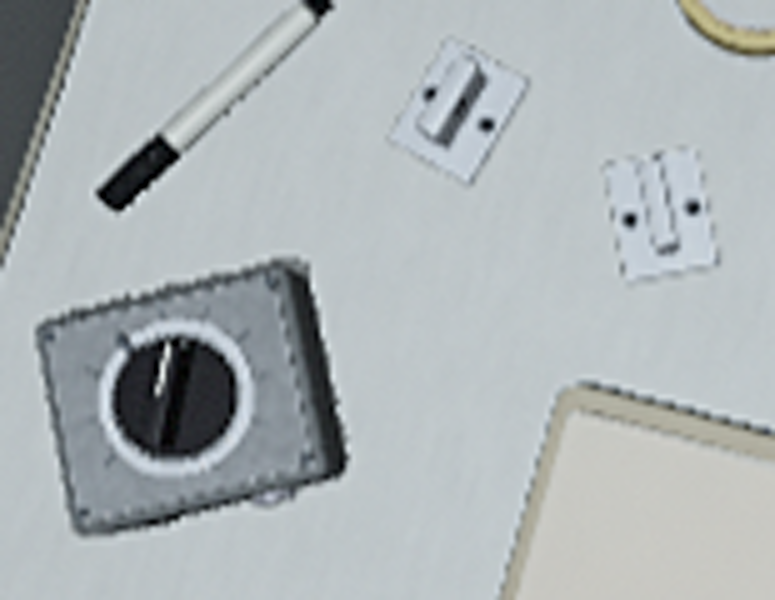

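View pics/b.png

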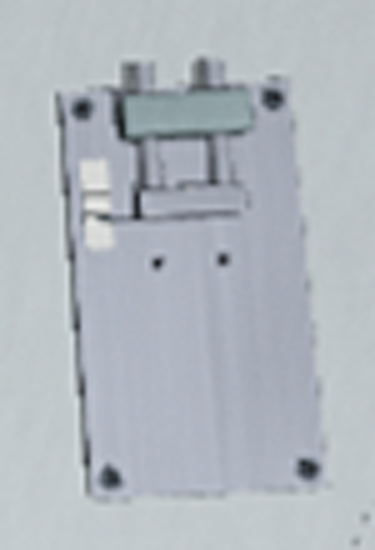

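The crops show the knob disc centre at (176,397), its white line from (160,395) to (168,342) and the dark tab at (124,340). Bracket B has its rib along (655,155)-(665,245). The fixture's four screw heads are at (82,107), (273,97), (111,477) and (308,468).

Run:
```python
from h import *
import pickle
d=pickle.load(open('top0.pkl','rb')); P=bydepth(d); im=d['image'].astype(int)
A=lambda l:[(175+(u-2)/5,165+(v-2)/5) for u,v in l]
B=lambda l:[(365+(u-2)/5,185+(v-2)/5) for u,v in l]
S=onplane(d,B([(82,107),(273,97),(111,477),(308,468)]),.0165)[:,:2]
print('screws',S.round(4), [np.linalg.norm(S[0]-S[2]),np.linalg.norm(S[0]-S[1])])
ex=(S[0]+S[1]-S[2]-S[3])/2; yaw=np.arctan2(ex[1],ex[0]); u=np.array([np.cos(yaw),np.sin(yaw)])
print('fixture yaw',yaw,'origin',S.mean(0)-0.025*u)
# bracket: foot top corners z .008, blob by colour/height
C=onplane(d,A([(604,163),(697,147),(720,264),(627,282)]),.008)[:,:2]
print('foot',C.mean(0),'edges',[np.linalg.norm(C[i]-C[(i+1)%4]).round(4) for i in range(4)],'yaw',[np.arctan2(*(C[i]-C[j])[::-1]).round(3) for i,j in((0,3),(1,2))])
x0,y0=C.mean(0)
m=(P[...,2]>.035)&(P[...,2]<.06)&(np.hypot(P[...,0]-x0,P[...,1]-y0)<.04)
q=P[m][:,:2]; r=cv2.minAreaRect((q*1000).astype(np.float32)); w,v=np.linalg.eigh(np.cov(q.T))
print('rib',q.mean(0),len(q),r,'yaw',np.arctan2(v[1,1],v[0,1]),P[m][:,2].mean())
# controller
H=P[...,2]; near=np.hypot(P[...,0]-.53,P[...,1]-.22)<.11
m=near&(H>.056)
r=cv2.minAreaRect((P[m&(H<.066)][:,:2]*1000).astype(np.float32)); print('ctrl',r)
m=near&(H>.085); q=P[m]; w,v=np.linalg.eigh(np.cov(q[:,:2].T)); print('bar',q.mean(0),len(q),np.arctan2(v[1,1],v[0,1]),cv2.minAreaRect((q[:,:2]*1000).astype(np.float32)))
k=onplane(d,A([(176,397)]),.0685); t=onplane(d,A([(124,340),(128,347)]),.0685); l=onplane(d,A([(160,395),(168,342)]),.0935);l2=onplane(d,A([(160,395),(168,342)]),.0685)
print('knob c',k,'tab',t,'line',l,l2)
```

```text
screws [[ 0.6292 -0.2016]
 [ 0.6346 -0.301 ]
 [ 0.4398 -0.2125]
 [ 0.4449 -0.3119]] [np.float64(0.18963756474265367), np.float64(0.09958688452340266)]
fixture yaw 0.05740981547202617 origin [ 0.51217059 -0.25820336]
foot [ 0.62646084 -0.0078057 ] edges [np.float64(0.05), np.float64(0.0636), np.float64(0.0497), np.float64(0.0646)] yaw [np.float64(0.203), np.float64(0.198)]
rib [ 0.62654102 -0.00720425] 82 ((627.1957397460938, -7.195056915283203), (43.59752655029297, 11.884597778320312), 11.909358024597168) yaw -2.941617151405035 0.047560305267745635
ctrl ((526.929931640625, 227.4593963623047), (111.27772521972656, 129.17088317871094), 14.111580848693848)
bar [0.52780781 0.22695707 0.09290571] 121 2.9831038851474707 ((527.94970703125, 228.10891723632812), (13.953287124633789, 49.01886749267578), 83.3956527709961)
knob c [[0.52668687 0.22687897 0.0685    ]] tab [[0.55461571 0.25395875 0.0685    ]
 [0.55116943 0.25179822 0.0685    ]] line [[0.52639332 0.22734403 0.0935    ]
 [0.55176314 0.22478656 0.0935    ]] [[0.52764955 0.23479668 0.0685    ]
 [0.55366699 0.23217392 0.0685    ]]
```

```bash
cat > go.py <<'E'
# prints fractions to reach a target x y z yaw(tool x axis, tool down) from the measured pose
import sys; from h import *
def plan(x,y,z,yaw):
    o=telemetry.get_obs(); M=R.from_rotvec(o['tool_rot']); T=R.from_matrix(np.array([[np.cos(yaw),np.sin(yaw),0],[np.sin(yaw),-np.cos(yaw),0],[0,0,-1]]))
    print('t',o['t'],'pos',o['tool_pos'].round(4),'xaxis yaw',np.arctan2(*M.as_matrix()[1::-1,0]).round(4),'F',o['contact_force'].round(2),'op',round(o['opening'],4),'q6',o['q'][5].round(2))
    print('turn',((M.inv()*T).as_rotvec()/np.radians(30)).round(4),'shift',(M.inv().apply(np.array([x,y,z])-o['tool_pos'])/.3).round(4))
if __name__=='__main__': plan(*map(float,sys.argv[1:]))
E
python3 -m pendant '[0,0,0,0.95,-1,0,0.5, 0,0,0,0.95,-1,0,0.5, 0,0,0,0.95,-1,0,0.5, 0,0,0,0.95,-1,0,0.5, 0,0,0,0.95,-1,0,0.5, 0,0,0,0.95,-1,0,0.5, 0,0,0,0.95,-1,0,0.5]'
python3 -m pendant '[0,0,0.95,0.95,-1,0.2,0.5, 0,0,0.95,0.95,-1,0.2,0.5, 0,0,0.95,0.95,-1,0.2,0.5, 0,0,0.95,0.95,-1,0.2,0.5, 0,0,0.95,0.95,-1,0.2,0.5, 0,0,0.95,0.95,-1,0.2,0.5, 0,0,0.95,0.95,-1,0.2,0.5, 0,0,0.95,0.95,-1,0.2,0.5]'
python3 go.py 0.527 0.2272 0.115 -0.115
```

```text
t: 0.98
tool_pos: [0.3868, -0.1909, 0.2309]
tool_rot: [-3.082, -0.607, -0.0]
contact_force: [0.3, -0.6, -0.6]
opening: 0.0428
grip_force: 0.0
t: 1.98
tool_pos: [0.5369, 0.1948, 0.1696]
tool_rot: [3.137, -0.167, -0.004]
contact_force: [-0.2, 0.6, 0.8]
opening: 0.0429
grip_force: 0.0
t 1.975 pos [0.5369 0.1948 0.1696] xaxis yaw -0.1066 F [-0.16  0.59  0.78] op 0.0429 q6 1.89
turn [0.001  0.0051 0.0161] shift [-0.0438 -0.104   0.1821]
```

```bash
python3 -m pendant '[0,0.005,0.016,-0.044,-0.104,0.17,0.5, 0,0.005,0.016,-0.044,-0.104,0.17,0.5, 0,0.005,0.016,-0.044,-0.104,0.17,0.5, 0,0.005,0.016,-0.044,-0.104,0.17,0.5]'
python3 go.py 0.527 0.2272 0.073 -0.115
```

```text
t: 2.48
tool_pos: [0.5292, 0.2237, 0.1225]
tool_rot: [-3.135, 0.189, -0.01]
contact_force: [0.4, -0.4, 0.1]
opening: 0.0425
grip_force: 0.0
t 2.475 pos [0.5292 0.2237 0.1225] xaxis yaw -0.1204 F [ 0.41 -0.38  0.13] op 0.0425 q6 1.96
turn [-0.0021 -0.0115 -0.0103] shift [-0.0096 -0.0106  0.165 ]
```

```bash
python3 -m pendant '[0,0,0,-0.005,-0.008,0.165,0.5, 0,0,0,-0.005,-0.008,0.165,0.5, 0,0,0,-0.005,-0.008,0.165,0.5, 0,0,0,-0.005,-0.008,0.165,0.5]'
python3 go.py 0.527 0.2272 0.073 -0.115
```

```text
t: 2.98
tool_pos: [0.5281, 0.227, 0.0732]
tool_rot: [-3.135, 0.187, -0.009]
contact_force: [0.0, 0.1, 0.8]
opening: 0.0427
grip_force: 0.0
t 2.975 pos [0.5281 0.227  0.0732] xaxis yaw -0.1194 F [0.04 0.06 0.76] op 0.0427 q6 1.97
turn [-0.0025 -0.0113 -0.0084] shift [-0.0036 -0.0002  0.0006]
```

Close on the bar, then turn about −27° (tool az negative means counter-clockwise from above).

```bash
python3 -m pendant '[0,-0.01,0,-0.003,0,0,0, 0,-0.01,0,-0.003,0,0,0, 0,-0.01,0,-0.003,0,0,0, 0,-0.01,0,-0.003,0,0,0, 0,-0.01,0,-0.003,0,0,0]' 40
python3 go.py 0.527 0.2272 0.073 0.78
python3 -m pendant '[0,0,-0.2,0,0,0,0, 0,0,-0.4,0,0,0,0, 0,0,-0.6,0,0,0,0, 0,0,-0.8,0,0,0,0, 0,0,-0.8,0,0,0,0, 0,0,-0.8,0,0,0,0]' 40
python3 go.py 0.527 0.2272 0.073 0.78
```

```text
t: 3.6
tool_pos: [0.5261, 0.2274, 0.0718]
tool_rot: [-3.135, 0.187, 0.003]
contact_force: [-1.6, 0.9, 5.8]
opening: 0.0115
grip_force: 41.5
t 3.6 pos [0.5261 0.2274 0.0718] xaxis yaw -0.1189 F [-1.6   0.93  5.79] op 0.0115 q6 1.97
turn [-0.0029  0.0024 -1.7167] shift [ 0.003   0.0004 -0.0039]
t: 4.35
tool_pos: [0.5262, 0.2267, 0.0718]
tool_rot: [3.106, 0.47, -0.003]
contact_force: [-1.0, -0.4, 6.3]
opening: 0.0112
grip_force: 41.5
t 4.35 pos [0.5262 0.2267 0.0718] xaxis yaw 0.3003 F [-1.   -0.37  6.26] op 0.0112 q6 1.55
turn [-8.000e-04  3.200e-03 -9.162e-01] shift [ 0.003  -0.0007 -0.0039]
```

```bash
python3 -m pendant '[0,0,-0.25,0.002,0,-0.004,0, 0,0,-0.5,0.002,0,-0.004,0, 0,0,-0.7,0.002,0,-0.004,0, 0,0,-0.9,0.002,0,-0.004,0, 0,0,-0.9,0.002,0,-0.004,0, 0,0,-0.9,0.002,0,-0.004,0]'
python3 go.py 0.527 0.2272 0.073 0.78
python3 -m pendant '[0,0,0,0,0,0,0.5, 0,0,0,0,0,0,0.5, 0,0,0,0,0,0,0.5, 0,0,0,0,0,-0.2,0.5, 0,0,0,0,0,-0.4,0.5, 0,0,0,-0.5,0.8,-0.5,0.5, 0,0,0,-0.5,0.8,-0.5,0.5, 0,0,0,-0.5,0.8,-0.5,0.5, 0,0,0,-0.5,0.8,-0.5,0.5, 0,0,0,-0.5,0.8,-0.5,0.5]'
python3 - <<'E'
from h import *
import pickle
d=grab('top'); pickle.dump(d,open('top1.pkl','wb'))
a=cv2.resize(d['image'][215:270,180:245,::-1],None,fx=10,fy=10,interpolation=cv2.INTER_CUBIC); cv2.imwrite('pics/c.png',a)
P=bydepth(d); m=(np.hypot(P[...,0]-.527,P[...,1]-.227)<.04)&(P[...,2]>.085)&(P[...,2]<.11); q=P[m]; w,v=np.linalg.eigh(np.cov(q[:,:2].T)); print(len(q),q.mean(0),np.arctan2(v[1,1],v[0,1]),cv2.minAreaRect((q[:,:2]*1000).astype(np.float32)))
E
```

```text
t: 5.1
tool_pos: [0.5266, 0.2262, 0.0719]
tool_rot: [2.911, 1.179, -0.004]
contact_force: [1.1, -5.6, 0.7]
opening: 0.0115
grip_force: 40.8
t 5.1 pos [0.5266 0.2262 0.0719] xaxis yaw 0.7696 F [ 1.14 -5.6   0.75] op 0.0115 q6 1.08
turn [-0.      0.0052 -0.0198] shift [ 0.0034 -0.0015 -0.0037]
t: 6.35
tool_pos: [0.5867, -0.0522, 0.2223]
tool_rot: [-2.912, -1.177, 0.002]
contact_force: [-0.2, -0.6, 0.3]
opening: 0.0429
grip_force: 0.0
113 [0.52754578 0.22673685 0.09318856] -2.367428465410496 ((527.389892578125, 227.38612365722656), (48.05015182495117, 12.21054744720459), 44.263126373291016)
```

View pics/c.png

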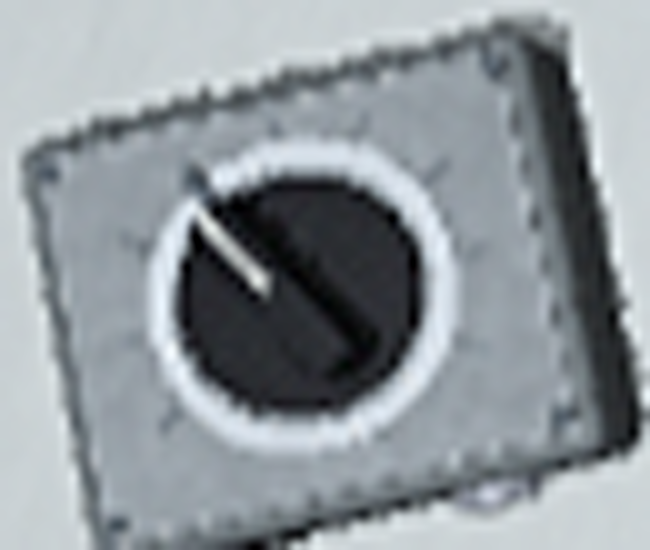

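The white line now runs from (268,290) to (195,208) in the crop, and the dark tab is at about (197,180). I'll compare the angles numerically.

```bash
python3 - <<'E'
from h import *
import pickle
d=pickle.load(open('top1.pkl','rb'))
A=lambda l:[(180+(u-4.5)/10,215+(v-4.5)/10) for u,v in l]
c=onplane(d,A([(300,295)]),.0685)[0]
t=onplane(d,A([(197,180)]),.0685)[0]; l=onplane(d,A([(268,290),(195,208)]),.0935)
an=lambda v:np.degrees(np.arctan2(v[1],v[0]))
c0=np.array([.527,.2272,0]);print(c,t,l,an(t-c0),np.hypot(*(t-c0)[:2]),an(t-c),an(l[1]-l[0]),an(l[1]-c0))
# dark pixels in ring annulus, ray cast at z=.066
uv=np.stack(np.meshgrid(np.arange(180,245),np.arange(215,270)),-1).reshape(-1,2)
w=onplane(d,uv,.0675)[:,:2]-c0[:2]; r=np.hypot(*w.T); g=d['image'][uv[:,1],uv[:,0]].mean(1); a=np.degrees(np.arctan2(w[:,1],w[:,0]))
for rr in((.031,.036),(.033,.040)):
    s=(r>rr[0])&(r<rr[1])&(a>15)&(a<75); wt=np.clip(150-g[s],0,None); print((wt*a[s]).sum()/wt.sum(), len(wt), (wt>0).sum())
E
python3 go.py 0.6266 -0.0074 0.12 0.2
```

```text
[0.52656362 0.22748753 0.0685    ] [0.55473836 0.25433585 0.0685    ] [[0.52651135 0.22794959 0.0935    ]
 [0.54608311 0.24651518 0.0935    ]] 44.37093348494265 0.03880426719872587 43.61906921653147 43.48873088826164 45.34628383107895
50.4543306600028 30 8
45.104022789712886 45 8
t 6.4 pos [ 0.5875 -0.0552  0.2227] xaxis yaw 0.7663 F [-0.6  -2.29  0.06] op 0.0426 q6 0.59
turn [0.004  0.0036 1.0817] shift [ 0.2053 -0.0248  0.3418]
```

```bash
python3 -m pendant '[0,0,0.98,0.205,-0.025,0.3,0.4, 0,0,0.98,0.205,-0.025,0.3,0.4, 0,0,0.98,0.205,-0.025,0.3,0.4, 0,0,0.98,0.205,-0.025,0.3,0.4, 0,0,0.98,0.205,-0.025,0.3,0.4]'
python3 go.py 0.6266 -0.0076 0.075 0.2
```

```text
t: 7.02
tool_pos: [0.6254, -0.0012, 0.1326]
tool_rot: [-3.115, -0.407, 0.002]
contact_force: [0.4, -0.3, 0.4]
opening: 0.0339
grip_force: 0.0
t 7.025 pos [ 0.6254 -0.0012  0.1326] xaxis yaw 0.2598 F [ 0.41 -0.29  0.42] op 0.0339 q6 1.19
turn [-0.0009  0.0018  0.1143] shift [-0.0016  0.0216  0.192 ]
```

```bash
python3 -m pendant '[0,0,0.114,-0.002,0.022,0.19,0.4, 0,0,0.114,-0.002,0.022,0.19,0.4, 0,0,0.114,-0.002,0.022,0.19,0.4, 0,0,0.114,-0.002,0.022,0.19,0.4]'
python3 go.py 0.6266 -0.0076 0.015 0.2
```

```text
t: 7.52
tool_pos: [0.6277, -0.0079, 0.0776]
tool_rot: [3.126, 0.312, 0.003]
contact_force: [0.5, -0.3, 0.4]
opening: 0.0345
grip_force: 0.0
t 7.525 pos [ 0.6277 -0.0079  0.0776] xaxis yaw 0.199 F [ 0.49 -0.34  0.41] op 0.0345 q6 1.24
turn [ 0.0011 -0.0036 -0.0019] shift [-0.0039 -0.0019  0.2088]
```

```bash
python3 -m pendant '[0,0,0,-0.003,-0.001,0.1,0.4, 0,0,0,-0.003,-0.001,0.205,0.4, 0,0,0,-0.003,-0.001,0.205,0.4, 0,0,0,-0.003,-0.001,0.205,0.4, 0,0,0,-0.003,-0.001,0.205,0, 0,0,0,-0.003,-0.001,0.205,0, 0,0,0,-0.003,-0.001,0.205,0, 0,0,0,-0.003,-0.001,0.205,0, 0,0,0,-0.003,-0.001,0.205,0]' 60
python3 go.py 0.6266 -0.0076 0.075 0.2
```

```text
t: 8.65
tool_pos: [0.6266, -0.0078, 0.0156]
tool_rot: [3.126, 0.311, 0.002]
contact_force: [-1.1, 0.4, 6.5]
opening: 0.0114
grip_force: 59.5
t 8.65 pos [ 0.6266 -0.0078  0.0156] xaxis yaw 0.1984 F [-1.06  0.39  6.48] op 0.0114 q6 1.24
turn [ 0.0006 -0.002  -0.0031] shift [ 0.0004 -0.0005 -0.198 ]
```

```bash
python3 -m pendant '[0,0,0,0,0,-0.15,0, 0,0,0,0,0,-0.28,0, 0,0,0,0,0,-0.28,0, 0,0,0,0,0,-0.28,0]'
python3 go.py 0.5222 -0.2576 0.098 0.0574
```

```text
t: 9.15
tool_pos: [0.624, -0.0075, 0.0957]
tool_rot: [-3.125, -0.311, 0.007]
contact_force: [-1.2, 0.4, -3.3]
opening: 0.011
grip_force: 58.8
t 9.15 pos [ 0.624  -0.0075  0.0957] xaxis yaw 0.1984 F [-1.21  0.35 -3.25] op 0.011 q6 1.24
turn [-0.0024  0.009   0.2692] shift [-0.497   0.7505 -0.0066]
```

```bash
python3 -m pendant '[0,0,0.27,-0.1,0.15,0,0, 0,0,0.27,-0.2,0.3,0,0, 0,0,0.27,-0.3,0.45,0,0, 0,0,0.27,-0.4,0.6,0,0, 0,0,0.27,-0.497,0.75,0,0, 0,0,0.27,-0.497,0.75,0,0, 0,0,0.27,-0.497,0.75,0,0, 0,0,0.27,-0.497,0.75,0,0]'
python3 go.py 0.5222 -0.2576 0.032 0.0574
```

```text
t: 10.15
tool_pos: [0.5231, -0.2561, 0.0962]
tool_rot: [-3.138, -0.092, 0.006]
contact_force: [-0.8, 0.1, -1.3]
opening: 0.0112
grip_force: 59.3
t 10.15 pos [ 0.5231 -0.2561  0.0962] xaxis yaw 0.0585 F [-0.82  0.09 -1.29] op 0.0112 q6 0.93
turn [-0.0036  0.0077  0.0021] shift [-0.0023  0.0051  0.214 ]
```

```bash
python3 -m pendant '[-0.003,0.006,0.002,-0.003,0.004,0.1,0, -0.003,0.006,0.002,-0.003,0.004,0.2,0, -0.003,0.006,0.002,-0.003,0.004,0.212,0, -0.003,0.006,0.002,-0.003,0.004,0.212,0, -0.003,0.006,0.002,-0.003,0.004,0.212,0]'
python3 go.py 0.5222 -0.2576 0.0276 0.0574
```

```text
t: 10.78
tool_pos: [0.5235, -0.2593, 0.0355]
tool_rot: [3.138, 0.089, 0.005]
contact_force: [-0.3, -0.8, -2.2]
opening: 0.011
grip_force: 59.2
t 10.775 pos [ 0.5235 -0.2593  0.0355] xaxis yaw 0.0564 F [-0.26 -0.77 -2.22] op 0.011 q6 0.93
turn [ 0.0055 -0.0057 -0.0018] shift [-0.0041 -0.0059  0.0264]
```

Run:
```python
from h import *
import pickle
d=grab('top'); pickle.dump(d,open('top2.pkl','wb'))
b=np.hstack([cv2.resize(d['image'][185:295,365:440,::-1],None,fx=5,fy=5,interpolation=cv2.INTER_CUBIC)])
d=grab('side'); pickle.dump(d,open('side2.pkl','wb'))
c=cv2.resize(d['image'][135:245,350:445,::-1],None,fx=4.4,fy=5,interpolation=cv2.INTER_CUBIC)
cv2.imwrite('pics/d.png',np.hstack([b,c]))
```

```text
(no output)
```

View pics/d.png

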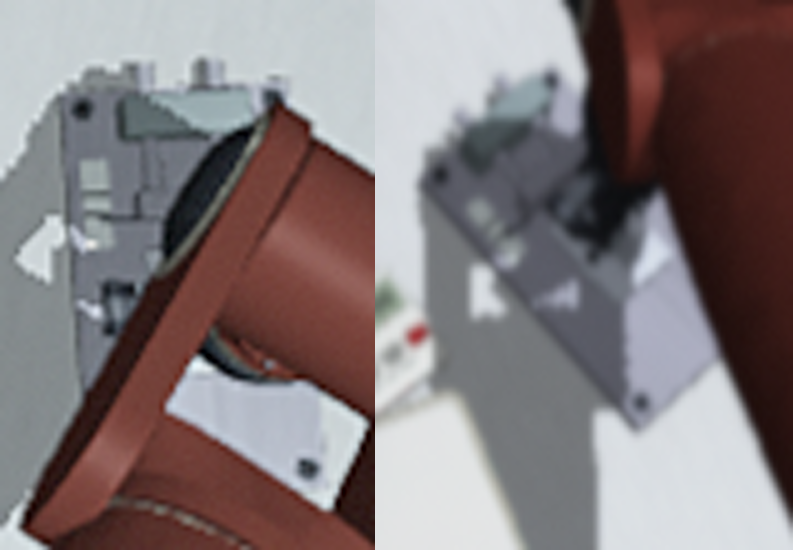

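The arm hides the bracket in both views, though the stop's scale stays visible in the top view at about (98,200). I'll lower it, watching the force.

```bash
python3 -m pendant '[0,0,0,-0.003,-0.004,0.012,0, 0,0,0,-0.003,-0.004,0.02,0, 0,0,0,-0.003,-0.004,0.022,0, 0,0,0,-0.003,-0.004,0.022,0]'
python3 go.py 0.5222 -0.2576 0.0276 0.0574
python3 -m pendant '[0,0,0,0,0,0.004,0, 0,0,0,0,0,0.006,0, 0,0,0,0,0,0.006,0]'
python3 go.py 0.5222 -0.2576 0.0276 0.0574
```

```text
t: 11.38
tool_pos: [0.5213, -0.2578, 0.0276]
tool_rot: [3.139, 0.088, 0.001]
contact_force: [-1.5, 1.4, 2.8]
opening: 0.0113
grip_force: 60.0
t 11.375 pos [ 0.5213 -0.2578  0.0276] xaxis yaw 0.0559 F [-1.53  1.44  2.76] op 0.0113 q6 0.93
turn [ 0.002  -0.0007 -0.0029] shift [ 0.0032 -0.0005 -0.0001]
t: 11.75
tool_pos: [0.5216, -0.2581, 0.0276]
tool_rot: [3.139, 0.088, 0.001]
contact_force: [-6.0, 3.4, 12.8]
opening: 0.0113
grip_force: 61.5
t 11.75 pos [ 0.5216 -0.2581  0.0276] xaxis yaw 0.056 F [-6.    3.37 12.85] op 0.0113 q6 0.93
turn [ 0.0025 -0.0009 -0.0027] shift [ 0.0019 -0.0014 -0.0001]
```

```bash
python3 -m pendant '[0,0,0,0.01,0,-0.004,0, 0,0,0,0.02,-0.001,-0.004,0, 0,0,0,0.03,-0.001,-0.004,0, 0,0,0,0.04,-0.001,-0.004,0, 0,0,0,0.05,-0.001,-0.004,0, 0,0,0,0.05,-0.001,-0.004,0, 0,0,0,0.05,-0.001,-0.004,0]'
python3 go.py 0.5501 -0.2560 0.0276 0.0574
python3 -m pendant '[0,0,0,0.01,0,0,0, 0,0,0,0.02,0,0,0, 0,0,0,0.027,0,0,0, 0,0,0,0.027,0,0,0, 0,0,0,0.027,0,0,0]'
python3 go.py 0.5501 -0.2560 0.0276 0.0574
```

```text
t: 12.62
tool_pos: [0.537, -0.2573, 0.0276]
tool_rot: [3.138, 0.088, 0.003]
contact_force: [-2.2, -0.9, 5.4]
opening: 0.0113
grip_force: 60.5
t 12.625 pos [ 0.537  -0.2573  0.0276] xaxis yaw 0.056 F [-2.2  -0.92  5.42] op 0.0113 q6 0.94
turn [ 0.0049 -0.0035 -0.0027] shift [ 0.0439 -0.002   0.0001]
t: 13.25
tool_pos: [0.5433, -0.2569, 0.0276]
tool_rot: [3.139, 0.088, -0.004]
contact_force: [-9.2, 0.2, 11.0]
opening: 0.0111
grip_force: 61.2
t 13.25 pos [ 0.5433 -0.2569  0.0276] xaxis yaw 0.0561 F [-9.22  0.16 11.  ] op 0.0111 q6 0.95
turn [ 0.0034  0.005  -0.0025] shift [ 0.0227 -0.0018  0.0001]
```

```bash
python3 -m pendant '[0,0,0,0.007,0,-0.001,0, 0,0,0,0.014,0,-0.002,0, 0,0,0,0.021,0,-0.002,0, 0,0,0,0.026,0,-0.002,0, 0,0,0,0.026,0,-0.002,0, 0,0,0,0.026,0,-0.002,0]'
python3 go.py 0.5501 -0.2560 0.0276 0.0574
python3 - <<'E'
from h import *
import pickle
d=grab('top'); pickle.dump(d,open('top3.pkl','wb'))
b=cv2.resize(d['image'][185:295,365:440,::-1],None,fx=5,fy=5,interpolation=cv2.INTER_CUBIC)
d0=pickle.load(open('top2.pkl','rb'));b0=cv2.resize(d0['image'][185:295,365:440,::-1],None,fx=5,fy=5,interpolation=cv2.INTER_CUBIC)
cv2.imwrite('pics/e.png',np.hstack([b0,b]))
E
```

```text
t: 14.0
tool_pos: [0.5497, -0.2566, 0.0278]
tool_rot: [3.139, 0.088, -0.01]
contact_force: [-13.2, -0.5, 11.5]
opening: 0.0113
grip_force: 61.4
t 14.0 pos [ 0.5497 -0.2566  0.0278] xaxis yaw 0.0562 F [-13.18  -0.5   11.5 ] op 0.0113 q6 0.96
turn [ 0.0026  0.0119 -0.0022] shift [ 0.0016 -0.0018  0.0005]
```

View pics/e.png

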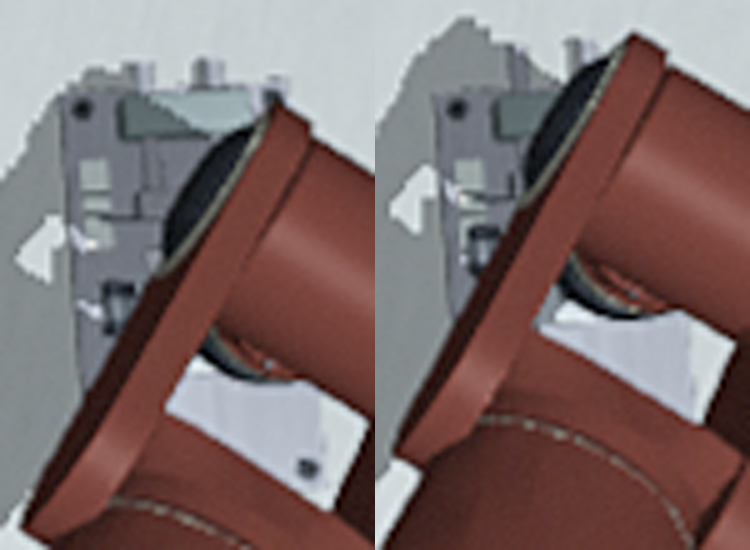

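The pointer now sits midway between the scale lines at (465,198); it was at about y=216 with the stop free, so it has moved about 10 mm. I'll let it settle and hand in.

```bash
python3 -m pendant '[0,0,0,0,0,0,0, 0,0,0,0,0,0,0, 0,0,0,0,0,0,0, 0,0,0,0,0,0,0, 0,0,0,0,0,0,0, 0,0,0,0,0,0,0]'
python3 -c "
from h import *
print(telemetry.get_obs()['tool_pos']); print(ctrl.finish_job())"
```

```text
t: 14.8
tool_pos: [0.5496, -0.2565, 0.0278]
tool_rot: [3.139, 0.088, -0.01]
contact_force: [-13.8, -0.3, 11.0]
opening: 0.0115
grip_force: 61.4
[ 0.54964718 -0.25654522  0.02777511]
the job is handed in; nothing more can be done
None
```

The knob measured within about 1° of the tab, and I handed the job in at about 15 s with the bracket still gripped, flat and square on the plate, and pushing the stop back about 10 mm (about 9 N); the hand-in gave no verdict.

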